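Snap the grease gun onto the tilted nipple and hold the stroke

TASK

Take the grease gun out of its wooden holder and press its coupler squarely onto the tilted grease nipple of the bench spindle until it snaps fully home, then push the barrel on along the nipple's axis so that its spring-loaded pump stroke is nearly all the way in. Finish like that, still gripping the gun and holding the stroke in against its spring; do not let go. Leave the spray can, tape roll, plywood cut-out and wrench where they are.

Things in the scene. Friction and masses are not known exactly. Their poses are not given: they have to be found in the camera images.
- gun_grip (a point): Centre of the grease gun's plain steel barrel, on its axis; z up the gun, away from the nozzle. It is round and stands nozzle down in the holder. Barrel 30 mm in diameter, reaching 42 mm above and below this point; its lowest 8 mm are a collar 48 mm across that rests on the holder. Below, a 14 mm tube ends in a dark bell-shaped coupler, 25 mm across, 34 mm at its mouth. About 0.35 kg.
- mouth (a point): Centre of the coupler's open mouth, on the gun's axis, 104 mm below gun_grip with the pump out (less joint nozzle); z up the gun. A funnel narrows from 28 to 19 mm in the first 6 mm; four sprung balls snap behind the nipple's head at about 5 to 10 N (more if off-centre); the bore is 22 mm deep to its stop, which the nipple's tip meets when home.
- nozzle (a joint): Pump stroke of the gun in m: 0 with the nozzle tube fully out of the barrel, 0.016 with the barrel pushed fully down over it. The spring needs 11 N to start, 15.8 N at 0.012 and 17.4 N at 0.016, so the coupler snaps on before the pump moves. It springs back when the push ends.
- nipple_tip (a point): Tip of the brass grease nipple; z points out along its axis, which leans 22 degrees from vertical towards the spindle's front (its -x). Cone-shaped head: 8 mm across at the tip, 16 mm across 9 mm below, then a 10 mm neck; a dark base 19 mm across begins 27 mm below the tip. Home, the coupler's mouth is 22 mm below the tip.
- spindle: Grey bench spindle, fixed: base plate 140 by 190 mm, two round bearing housings 64 mm across at y = -60 and +60 mm, a shaft along y 62 mm up, a belt pulley 88 mm across between. Origin: centre of its underside, front to -x. Only the housing at +y has the nipple; its tip is at (-24, 60, 122) mm.
- holder: Fixed block of light wood, 80 by 80 by 72 mm high, with a 41 mm through hole from above in its middle, in which the gun stands. Origin: centre of its underside, z up.
- spray_can: Bystander: spray can 66 mm in diameter, 190 mm tall, standing. Origin: centre of its underside.
- tape_roll: Bystander: roll of paper tape lying flat, 90 mm in diameter, 25 mm high. Origin: centre of its underside.
- ply_tree: Bystander: flat plywood cut-out of a tree, about 130 by 85 by 9 mm. Origin: centre of its underside.
- wrench: Bystander: steel wrench lying flat. Origin: centre of its underside.
Mind the look-alikes: they are no part of the job. What is shaped like the part that bears gun_grip but red or yellow is not meant.

How it is judged:
By the outcome, as a careful person would: the job done as asked, in the order asked, and still so for the second after the job is handed in, while the arm keeps its last pose, push and grip.
It also fails if it takes over 46 s, if anything falls off the work surface, if the arm or the gripper's body presses on something with over 40 N, if the wrist force passes 120 N, or if a joint passes its speed limit or range.

ROBOT

A 7-joint arm with a two-finger parallel gripper is mounted at the origin on the work surface. World frame = base frame: x ahead of the robot, y to its left, z up, the work surface at z = 0. Lengths are in m, angles in rad, forces in N, time in s.
With the tool pointing down it reaches from about 0.4 to 0.85 m from the base axis. Payload 10.4 kg.
Tool frame: the origin (TCP) lies between the finger pads; the fingertips stand 22 mm ahead of it and the grasp point (between the pads) lies 3 mm ahead of it (r.nose_length is the distance from the TCP to the fingertips, in m); z points along the fingers, y is the line along which they close (so a half turn about z gives the same grasp; the last joint's range is limited). The gripper opens to 87 mm and grips with 3 to 60 N. Pads are 19 mm wide; open, the fingers measure 117 mm over their backs; the gripper's body (75 mm by 190 mm) begins 51 mm behind the grasp point.
Start: joints at [-1.359, 0.332, -0.065, 1.46, 0.022, 1.35, -0.088], TCP at [0.145, 0.608, 0.245] pointing down, gripper open.
Joint ranges: [-2.6, 2.6], [-0.5, 2.12], [-1.47, 1.34], [0.16, 2.42], [-1.27, 4.41], [0.06, 2.06], [-2.6, 2.6]. Speed limits (rad/s): [2.22, 2.22, 2.79, 2.79, 3.14, 3.14, 3.14].

INTERFACE

Orientations are given as a unit quaternion [x, y, z, w].
In Python, from bench import readout, cams, r gives the robot as it stands. The module is installed in compiled form; this text tells all that it offers.
- The arm moves only by the tool step_arm, never from a script. Its argument "deltas" is a list that holds one entry, the list of rows, each a list of 7 numbers: the turn, a rotation vector about the tool's x, y, z in rad, then the shift along the tool's x, y, z in m, then the opening in per cent of the stroke, from 0 (shut) to 100 (fully open). A call has 1 to 20 rows; each row is the pose to reach, as a shift and turn from the pose commanded when the call began, along the tool's axes at that moment; what a row does not reach only later rows make up. A row lasts 1/8 s, in which the tool goes at most 62.5 mm and 10.7 degrees, less where a joint would pass 70% of its speed; a pose out of reach is approached as far as the arm can. A call with a gripper value outside its range is refused whole. The fingers move at their own pace and stop on an object; "squeeze" is the grip in N (left out, the last holds). Time passes only in rows, so rows that repeat a pose let the fingers close. It gives the time, the measured TCP pose, the force, the opening and the grip force at its end, in the units of the state.
- readout.read_state(): the state, without advancing time (a new reading comes with each control period).
- cams.camera(name): name is "scene" or "side" or "wrist"; returns a dict with "img" (384x512x3 uint8, red, green, blue), "fx", "fy", "cx", "cy" (pixels), "origin" and "rotation" of the camera in the world; the wrist camera has in their place "T_tool_cam" (4x4, takes a point from camera to tool coordinates, whose origin is the TCP and whose axes are the flange's). Camera axes: x right, y up, looking along -z (the intrinsics and any distortion apply to the point x, -y, -z); pixel columns grow to the right and rows downward; lengths in m; the calibration is good to about 2 mm. A picture is of the moment at which its call begins: read the wrist's pose just before it. There is no depth.
- r.close_job(): hands the job in; it is judged then, once.
The state is a dict: "time": time; "joint_positions": joint angles; "joint_vel": joint speeds; "joint_torque": joint torques, N m; "ee_pos": TCP position; "eef_rot": TCP orientation; "ft_force": force on the tool from outside, world axes, zero at the start; "torque": the same for the moment, N m; "width": finger opening in m; "grip_force": force on a finger pad.
Only numpy, scipy, OpenCV 4.12 (cv2) and the standard library are available. Lean on these libraries where they do the work, as an engineer would, in place of code of your own. Each camera call takes 0.05 s, during which the arm holds its last target. There are 200 camera calls.

## Working session

There is one attempt and no reset: what is moved stays moved. The work goes in short steps, Python scripts to look and compute and a tool call to move; the robot and the scene stay as the last step left them, time stands still between calls to the robot, and variables do not carry over. Pictures are saved under pics/ and viewed, at most 10 in all, crops included, and the job is handed in when it is done.

Besides the shell and the picture viewer there is one more tool, called after "Request:" as a command line: name --argument value ..., lists and objects as JSON in quotes. step_arm: Moves the arm, as the interface text tells. Its arguments: {"type":"object","properties":{"deltas":{"type":"array"},"squeeze":{"type":"number"}},"required":["deltas"]}

```bash
mkdir -p pics; cat > h.py <<'E'
import numpy as np, cv2
from bench import readout, cams, r
from scipy.spatial.transform import Rotation as R
def snap(n,fn):
    s=readout.read_state(); c=cams.camera(n); cv2.imwrite(fn,c['img'][...,::-1]); 
    np.savez(fn.replace('.png','.npz'),**{k:v for k,v in c.items() if v is not None},p=s['ee_pos'],q=s['eef_rot']); return c
def load(fn):
    d=np.load(fn.replace('.png','.npz'),allow_pickle=True); d={k:d[k] for k in d.files}
    if 'T_tool_cam' in d:
        Rt=R.from_quat(d['q']).as_matrix(); T=d['T_tool_cam']
        d['rotation']=Rt@T[:3,:3]; d['origin']=d['p']+Rt@T[:3,3]
    elif d['rotation'].size==4: d['rotation']=R.from_quat(d['rotation']).as_matrix()
    return d
def ray(d,u,v):
    x=np.array([(u-d['cx'])/d['fx'],-(v-d['cy'])/d['fy'],-1.]); x=d['rotation']@x
    return np.array(d['origin']),x/np.linalg.norm(x)
def plane(d,u,v,z):
    o,x=ray(d,u,v); return o+x*(z-o[2])/x[2]
def tri(*rs):
    A=sum(np.eye(3)-np.outer(x,x) for o,x in rs); b=sum((np.eye(3)-np.outer(x,x))@o for o,x in rs)
    p=np.linalg.solve(A,b); return p,[round(float(np.linalg.norm(np.cross(p-o,x))),4) for o,x in rs]
def proj(d,P):
    c=d['rotation'].T@(np.array(P)-d['origin']); return (d['cx']+d['fx']*c[0]/-c[2], d['cy']-d['fy']*c[1]/-c[2])
E
python3 - <<'E'
from h import *
for n in ("scene","side"):
    c=snap(n,f'pics/{n}0.png'); print({k:v for k,v in c.items() if k!='img'})
a=cv2.imread('pics/scene0.png');b=cv2.imread('pics/side0.png')
s=readout.read_state(); print(s)
E
```

```text
{'fx': 465.15983585883, 'fy': 465.15983585883, 'cx': 256.418847499916, 'cy': 191.04500168028832, 'origin': array([ 1.55781914, -0.16803014,  1.31973729]), 'rotation': array([0.25460572, 0.21321844, 0.6015217 , 0.72655727])}
{'fx': 422.13382721364445, 'fy': 422.13382721364445, 'cx': 262.14434714949766, 'cy': 185.12683678528256, 'origin': array([ 0.40010851, -1.04056826,  0.89359945]), 'rotation': array([ 0.44816149, -0.03726224, -0.0844708 ,  0.88917236])}
{'time': 0.1, 'joint_positions': array([-1.3585899 ,  0.33283162, -0.06467596,  1.46083342,  0.02159458,
        1.34990948, -0.08845902]), 'joint_vel': array([ 1.02975127e-04, -3.54530257e-03,  2.62718386e-04, -9.76589502e-04,
       -9.54141953e-05, -1.24285386e-03,  1.94976647e-03]), 'joint_torque': array([ 1.53632733e-03, -6.24545074e+01,  2.46926973e-02, -3.90711987e+01,
       -6.13372936e-02,  3.67654162e-02,  6.48855689e-05]), 'ee_pos': array([0.14535075, 0.60754263, 0.24383051]), 'eef_rot': array([ 1.17115910e-01,  9.93118044e-01, -6.41819156e-04, -4.56220862e-05]), 'ft_force': array([-0.78209708, -0.28321557, -0.16936003]), 'torque': array([ 0.00651822, -0.06229211, -0.02253486]), 'grip_force': 0.0, 'width': 0.08697489238648964}
```

View pics/scene0.png

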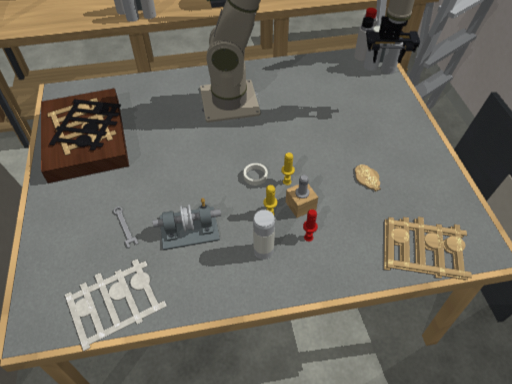

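View pics/side0.png

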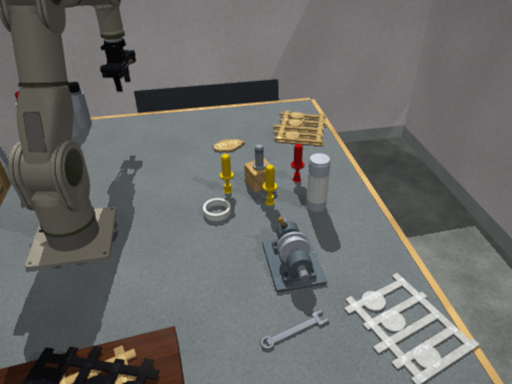

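The scene view shows five gun-shaped or nearby upright things:
- Steel gun in the wooden block: scene (303,187), side (259,156).
- Yellow look-alikes: scene (288,165) and (271,197).
- Red look-alike: scene (311,223).
- Spray can: scene (263,235).

The grey gun in the wood block fits the description. The spindle is at scene (190,225), with its brass nipple near (203,203). I'll confirm both in one enlarged composite.

```bash
python3 - <<'E'
from h import *
a=cv2.imread('pics/scene0.png');b=cv2.imread('pics/side0.png')
def cr(i,u,v,w,h,k=5): return cv2.resize(i[v:v+h,u:u+w],None,fx=k,fy=k,interpolation=cv2.INTER_CUBIC)
top=np.hstack([cr(a,265,150,80,60),cr(b,220,135,80,60)])
bot=np.hstack([cr(a,150,190,80,60),cr(b,255,210,80,60)])
cv2.imwrite('pics/c0.png',np.vstack([top,bot]))
E
```

```text
(no output)
```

View pics/c0.png

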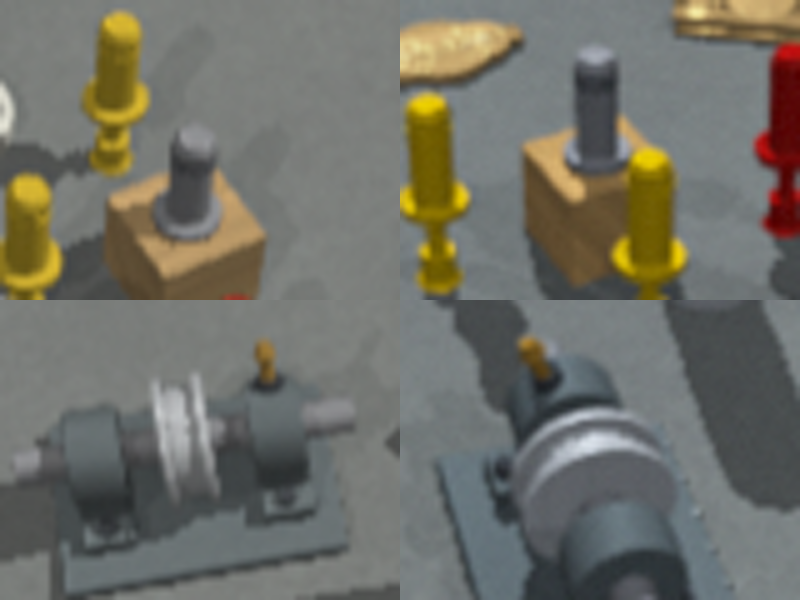

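The crops confirm it. The steel gun stands in the light wooden block: collar at scene (302.4,193.6) and side (259.6,165.6). The brass nipple tip is at scene (203,198.5) and side (280.2,218.3). The base plate's near edge runs in scene from (162.5,248) to (219.6,239.4).

```bash
python3 - <<'E'
from h import *
a=load('pics/scene0.png');b=load('pics/side0.png')
print('collar',tri(ray(a,302.4,193.6),ray(b,259.6,165.6)))
print('tip',tri(ray(a,203,198.5),ray(b,280.2,218.3)))
p,q=plane(a,162.5,248,.008),plane(a,219.6,239.4,.008);d=q-p
print(p,q,np.linalg.norm(d),'yaw',np.degrees(np.arctan2(d[1],d[0]))-90)
print('can',plane(a,264,222,.19),'ylw',[plane(a,*k,.13) for k in((288,155),(271,187))],'red',plane(a,312,212,.13))
s=readout.read_state(); print(load('pics/scene0.png')['rotation'][:,2],R.from_quat(s['eef_rot']).as_matrix())
c=snap('wrist','pics/w0.png'); print(c['T_tool_cam'],c['fx'])
E
```

```text
collar (array([0.6093036 , 0.16741085, 0.0692459 ]), [0.0007, 0.0007])
tip (array([ 0.60573112, -0.1711753 ,  0.11694979]), [0.0008, 0.0008])
[ 0.69933964 -0.32582938  0.008     ] [ 0.70137673 -0.1362872   0.008     ] 0.1895531310509832 yaw -0.6157593868860687
can [ 0.78441263 -0.00333379  0.19      ] ylw [array([0.47915792, 0.14366336, 0.13      ]), array([0.60955696, 0.05565534, 0.13      ])] red [0.73407016 0.1621623  0.13      ]
[ 0.61613255 -0.11346023  0.77942764] [[-9.72567723e-01  2.32619788e-01 -2.40950703e-04]
 [ 2.32619905e-01  9.72566903e-01 -1.26411823e-03]
 [-5.97182348e-05 -1.28549051e-03 -9.99999172e-01]]
[[-1.84981905e-03  9.67312090e-01  2.53582132e-01  6.82486101e-02]
 [ 9.99997941e-01  2.00082635e-03 -3.37595855e-04  7.38125160e-04]
 [-8.33934364e-04  2.53580986e-01 -9.67313800e-01 -1.39962958e-01]
 [ 0.00000000e+00  0.00000000e+00  0.00000000e+00  1.00000000e+00]] 271.64777422379274
```

Request:
step_arm --deltas '[[[0, 0, -0.05, -0.05, -0.03, -0.026, 100], [0, 0, -0.1, -0.1, -0.058, -0.026, 100], [0, 0, -0.15, -0.15, -0.087, -0.026, 100], [0, 0, -0.2, -0.2, -0.116, -0.026, 100], [0, 0, -0.235, -0.25, -0.145, -0.026, 100], [0, 0, -0.235, -0.3, -0.174, -0.026, 100], [0, 0, -0.235, -0.35, -0.203, -0.026, 100], [0, 0, -0.235, -0.4, -0.232, -0.026, 100], [0, 0, -0.235, -0.45, -0.261, -0.026, 100], [0, 0, -0.235, -0.5, -0.29, -0.026, 100], [0, 0, -0.235, -0.535, -0.31, -0.026, 100], [0, 0, -0.235, -0.554, -0.321, -0.026, 100], [0, 0, -0.235, -0.554, -0.321, -0.026, 100], [0, 0, -0.235, -0.554, -0.321, -0.026, 100], [0, 0, -0.235, -0.554, -0.321, -0.026, 100]]]'

```text
time: 2.02
ee_pos: [0.6088, 0.1682, 0.2706]
eef_rot: [-0.001, 1.0, 0.0, -0.0]
ft_force: [0.1, 0.0, 0.8]
width: 0.0868
grip_force: 0.0
```

```bash
python3 - <<'E'
from h import *
snap('wrist','pics/w1.png'); d=load('pics/w1.png'); s=readout.read_state(); print(s['ee_pos'],R.from_quat(s['eef_rot']).as_matrix().round(4),s['joint_positions'])
for P in ([.609,.167,.156],[.609,.167,.08],[.609,.167,.072]): print(proj(d,P))
i=cv2.imread('pics/w1.png'); cv2.imwrite('pics/w1b.png',cv2.resize(i,(800,600),interpolation=cv2.INTER_CUBIC))
E
```

```text
[0.60887029 0.16802026 0.27069479] [[-1.e+00 -2.e-03 -1.e-04]
 [-2.e-03  1.e+00  6.e-04]
 [ 1.e-04  6.e-04 -1.e+00]] [-0.59311192  0.33920486  0.32963591  1.4201992  -0.11015025  1.40010982
  1.31053666]
(np.float64(253.75394120419497), np.float64(194.25454615128007))
(np.float64(254.08216631305464), np.float64(178.38563444979096))
(np.float64(254.10857468444487), np.float64(177.1088518318255))
```

View pics/w1b.png

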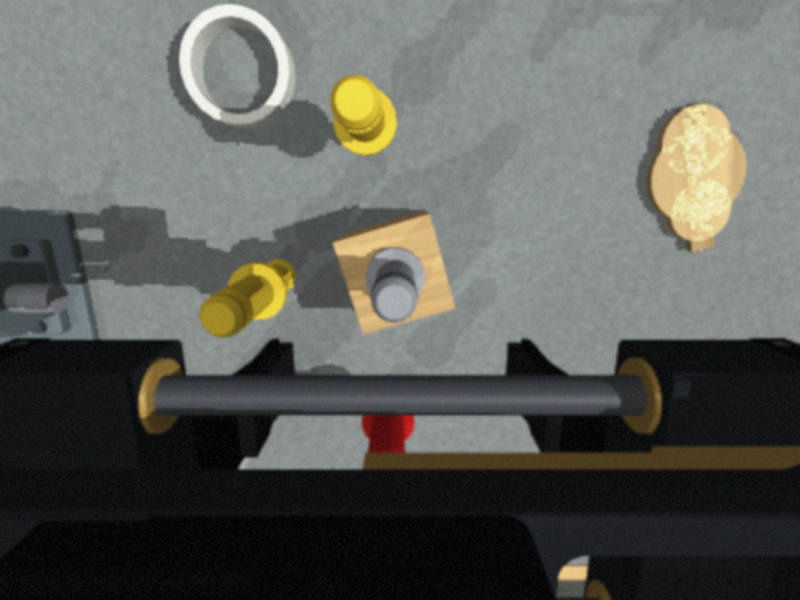

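The gun is straight below. Its top disc is at view (395,299), which is image (252.8,191.4), and its collar is at image (252.3,176). The holder's top corners are at view (333,242), (430,213), (455,308) and (360,333).

```bash
python3 - <<'E'
from h import *
d=load('pics/w1.png'); k=.64
print(plane(d,252.8,191.4,.156),plane(d,252.3,176,.079))
print(np.mean([plane(d,u*k,v*k,.072) for u,v in((333,242),(430,213),(455,308),(360,333))],0))
E
```

```text
[0.60614043 0.16608113 0.156     ] [0.6061859  0.16478595 0.079     ]
[0.60791778 0.16492229 0.072     ]
```

Request:
step_arm --deltas '[[[0, 0, 0, 0.002, -0.0025, 0.04, 100], [0, 0, 0, 0.002, -0.0025, 0.08, 100], [0, 0, 0, 0.002, -0.0025, 0.11, 100], [0, 0, 0, 0.002, -0.0025, 0.13, 100], [0, 0, 0, 0.002, -0.0025, 0.145, 100], [0, 0, 0, 0.002, -0.0025, 0.15, 100], [0, 0, 0, 0.002, -0.0025, 0.15, 60], [0, 0, 0, 0.002, -0.0025, 0.15, 30], [0, 0, 0, 0.002, -0.0025, 0.15, 10], [0, 0, 0, 0.002, -0.0025, 0.15, 0], [0, 0, 0, 0.002, -0.0025, 0.15, 0], [0, 0, 0, 0.002, -0.0025, 0.15, 0], [0, 0, 0, 0.002, -0.0025, 0.15, 0], [0, 0, 0, 0.002, -0.0025, 0.15, 0]]]' --squeeze 55

```text
time: 3.82
ee_pos: [0.6075, 0.1643, 0.1205]
eef_rot: [-0.0, 1.0, 0.0, -0.0]
ft_force: [1.3, 0.2, -0.3]
width: 0.0292
grip_force: 55.0
```

Request:
step_arm --deltas '[[[0, 0, 0, 0, 0, -0.02, 0], [0, 0, 0, 0, 0, -0.05, 0], [0, 0, 0, 0, 0, -0.09, 0], [0, 0, 0, 0, 0, -0.13, 0], [0, 0, 0, 0, 0, -0.17, 0], [0, 0, 0, 0, 0, -0.21, 0], [0, 0, 0, 0, -0.015, -0.23, 0], [0, 0, 0, 0.005, -0.04, -0.24, 0], [0, -0.05, 0, 0.015, -0.08, -0.24, 0], [0, -0.1, 0, 0.025, -0.12, -0.24, 0], [0, -0.15, 0, 0.035, -0.16, -0.24, 0], [0, -0.2, 0, 0.045, -0.2, -0.24, 0], [0, -0.25, 0, 0.055, -0.24, -0.23, 0], [0, -0.3, 0, 0.065, -0.28, -0.21, 0], [0, -0.34, 0, 0.07, -0.31, -0.195, 0], [0, -0.37, 0, 0.073, -0.327, -0.182, 0], [0, -0.384, 0, 0.073, -0.335, -0.178, 0], [0, -0.384, 0, 0.073, -0.335, -0.178, 0], [0, -0.384, 0, 0.073, -0.335, -0.178, 0], [0, -0.384, 0, 0.073, -0.335, -0.178, 0]]]'

```text
time: 6.32
ee_pos: [0.535, -0.17, 0.2989]
eef_rot: [-0.001, 0.982, 0.0, 0.191]
ft_force: [-0.3, 0.1, -4.2]
width: 0.0291
grip_force: 55.0
```

```bash
python3 - <<'E'
from h import *
for n in('wrist','side','scene'): snap(n,f'pics/{n}2.png')
s=readout.read_state(); M=R.from_quat(s['eef_rot']).as_matrix(); print(s['ee_pos'],M.round(4),s['joint_positions'].round(3),s['ft_force'],s['width'])
ax=np.array([-.3746,.004,.927]);tip=np.array([.606,-.171,.122])
for n in('wrist','side','scene'):
    d=load(f'pics/{n}2.png'); print(n,'mouth',proj(d,s['ee_pos']+M[:,2]*.1105),'tip',proj(d,tip), proj(d,tip-.027*ax))
i=[cv2.imread(f'pics/{n}2.png') for n in('wrist','side','scene')]
cr=lambda i,u,v,w,h,W,H: cv2.resize(i[v:v+h,u:u+w],(W,H),interpolation=cv2.INTER_CUBIC)
cv2.imwrite('pics/c2.png',np.hstack([cr(i[1],230,145,100,150,400,600),cr(i[2],150,120,100,150,400,600)]))
cv2.imwrite('pics/w2.png',cr(i[0],160,120,192,144,800,600))
E
```

```text
[ 0.53480009 -0.17034872  0.29862515] [[-9.272e-01 -9.000e-04  3.746e-01]
 [-8.000e-04  1.000e+00  2.000e-04]
 [-3.746e-01 -1.000e-04 -9.272e-01]] [-0.337 -0.14   0.58   1.886 -0.021  1.     1.832] [ 0.1900369  -0.51513315 -3.82767711] 0.028909487222445362
wrist mouth (np.float64(254.84419490353986), np.float64(194.99985465835042)) tip (np.float64(254.4578990523946), np.float64(177.98000850672884)) (np.float64(254.45533438604969), np.float64(173.90755651730893))
side mouth (np.float64(269.5794440691556), np.float64(196.8774401856582)) tip (np.float64(280.08906355158445), np.float64(216.6723552644823)) (np.float64(283.45431458930693), np.float64(222.96321157090767))
scene mouth (np.float64(199.762383158636), np.float64(176.20902699375125)) tip (np.float64(202.79812123831874), np.float64(197.83204354270865)) (np.float64(203.82577215099803), np.float64(204.88565575867744))
```

View pics/c2.png

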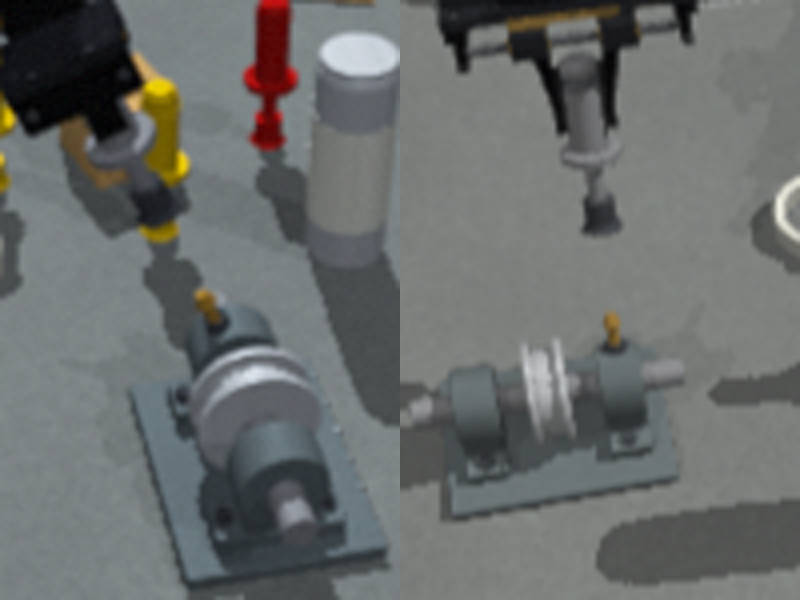

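View pics/w2.png

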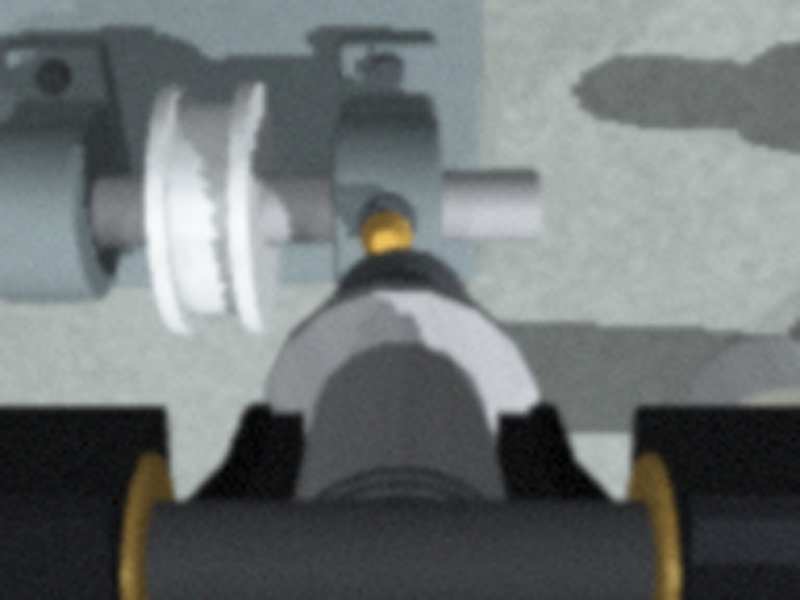

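Gun held in line. The wrist crop shows the gun axis at column ~404 and the nipple tip at ~(386,238), so the nipple sits slightly to -y. In the side crop the tip is at (203,293) and the mouth at (158,213). I'll measure the relative offsets with masks.

```bash
cat > meas.py <<'E'
from h import *
import sys
def brass(img):
    h=cv2.cvtColor(img,cv2.COLOR_BGR2HSV); return cv2.inRange(h,(10,130,70),(24,255,255))
def blob(m,u,v,rad):
    y,x=np.nonzero(m); k=np.hypot(x-u,y-v)<rad; return x[k],y[k]
E
python3 - <<'E'
from meas import *
s=np.load('pics/wrist2.npz'); p=s['p'];M=R.from_quat(s['q']).as_matrix()
# wrist: lateral (tool y) of gun collar/coupler vs nipple; depth along tool z known
d=load('pics/wrist2.png'); i=cv2.imread('pics/wrist2.png')
x,y=blob(brass(i),252.6,176,14); print('wrist brass',x.min(),x.max(),x.mean(),y.min(),y.max(),len(x))
def toolpt(u,v,zt):
    o,r=ray(d,u,v); o=M.T@(o-p); r=M.T@r; return o+r*(zt-o[2])/r[2]
g=cv2.cvtColor(i,cv2.COLOR_BGR2GRAY)
print('row190 collar',g[196,215:300].tolist())
k=4.1667
print('collar', toolpt(160+404.5/k,120+400/k,.0445),'coupler',toolpt(160+404/k,120+270/k,.1)) 
print('nipple',toolpt(x.mean(),y.mean()+1,.1945))
for n,c in(('side',(280,218)),('scene',(203,200))):
    i=cv2.imread(f'pics/{n}2.png'); x,y=blob(brass(i),*c,8); print(n,len(x),x.mean(),y.mean(),list(zip(x,y))[:4])
E
```

```text
wrist brass 247 257 252.15384615384616 171 180 78
row190 collar [176, 183, 193, 225, 232, 234, 229, 208, 192, 188, 187, 186, 183, 184, 181, 180, 174, 160, 136, 116, 119, 133, 140, 144, 148, 142, 144, 143, 147, 146, 144, 143, 138, 135, 127, 132, 133, 132, 129, 131, 132, 128, 128, 135, 157, 184, 196, 194, 193, 193, 192, 199, 198, 196, 196, 199, 199, 201, 200, 197, 184, 158, 139, 137, 156, 164, 163, 167, 164, 170, 174, 171, 174, 173, 173, 172, 168, 167, 165, 165, 165, 169, 169, 166, 162]
collar [0.00268223 0.00139054 0.0445    ] coupler [0.01277563 0.00157035 0.1       ]
nipple [ 0.0012571  -0.00401884  0.1945    ]
side 24 281.125 220.875 [(np.int64(279), np.int64(218)), (np.int64(280), np.int64(218)), (np.int64(281), np.int64(218)), (np.int64(279), np.int64(219))]
scene 17 202.7058823529412 201.88235294117646 [(np.int64(202), np.int64(199)), (np.int64(203), np.int64(199)), (np.int64(201), np.int64(200)), (np.int64(202), np.int64(200))]
```

Request:
step_arm --deltas '[[[0, 0, 0, 0, -0.001, 0.01, 0], [0, 0, 0, 0, -0.002, 0.025, 0], [0, 0, 0, 0, -0.003, 0.04, 0], [0, 0, 0, 0, -0.004, 0.052, 0], [0, 0, 0, 0, -0.0045, 0.06, 0], [0, 0, 0, 0, -0.0045, 0.06, 0], [0, 0, 0, 0, -0.0045, 0.06, 0], [0, 0, 0, 0, -0.0045, 0.06, 0]]]'

```text
time: 7.48
ee_pos: [0.5572, -0.1752, 0.2434]
eef_rot: [-0.0, 0.982, 0.0, 0.191]
ft_force: [0.5, -0.0, -3.5]
width: 0.0287
grip_force: 55.0
```

```bash
python3 - <<'E'
from meas import *
for n in('wrist','side','scene'): snap(n,f'pics/{n}3.png')
s=readout.read_state(); M=R.from_quat(s['eef_rot']).as_matrix(); print(s['ee_pos'],M[:,2],s['ft_force'])
for n in('wrist','side','scene'):
    d=load(f'pics/{n}3.png'); print(n,[tuple(np.round(proj(d,s['ee_pos']+M[:,2]*k),1)) for k in (.0445,.1105,.1305)])
i=[cv2.imread(f'pics/{n}3.png') for n in('wrist','side','scene')]
cr=lambda i,u,v,w,h,W,H: cv2.resize(i[v:v+h,u:u+w],(W,H),interpolation=cv2.INTER_CUBIC)
cv2.imwrite('pics/c3.png',np.hstack([cr(i[1],250,175,50,75,400,600),cr(i[2],175,150,50,75,400,600)]))
E
```

```text
[ 0.55711487 -0.17523467  0.24318649] [ 3.75145536e-01  2.44023871e-04 -9.26965893e-01] [-0.25642806 -0.00562527 -4.22383478]
wrist [(np.float64(255.2), np.float64(219.2)), (np.float64(255.3), np.float64(195.1)), (np.float64(255.3), np.float64(190.0))]
side [(np.float64(269.1), np.float64(196.4)), (np.float64(277.9), np.float64(212.8)), (np.float64(280.4), np.float64(217.6))]
scene [(np.float64(198.0), np.float64(174.7)), (np.float64(200.7), np.float64(192.7)), (np.float64(201.5), np.float64(198.0))]
```

View pics/c3.png

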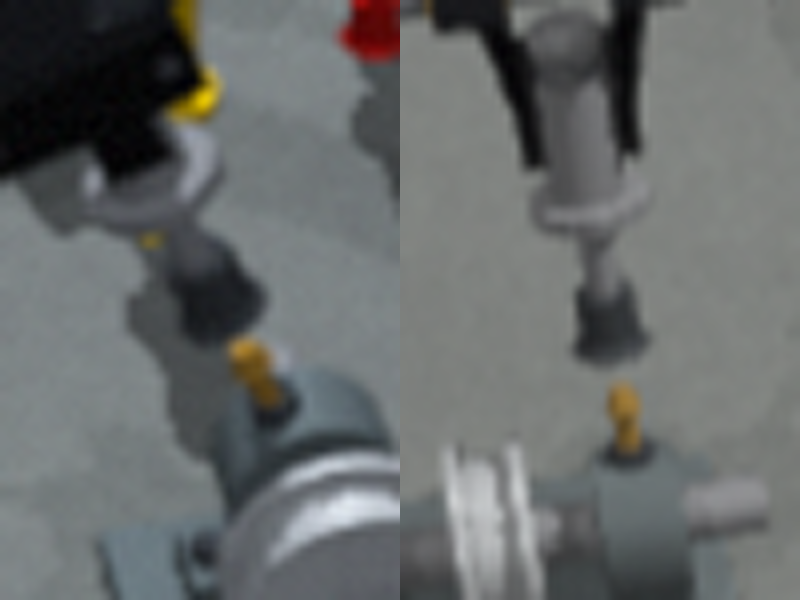

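In the scene crop the gun axis runs (590,200)→(611,350) and reaches column ~616 at the tip's row. The tip is at (624,388), so the gun is ~0.9 px too far to -y. In the side crop the axis runs (152,178)→(226,313) and meets the tip (243,345). The next script turns these residuals into a tool shift.

```bash
python3 - <<'E'
from meas import *
z=np.load('pics/wrist3.npz'); p=z['p'];M=R.from_quat(z['q']).as_matrix()
J=[]
for n in('side','scene'):
    d=load(f'pics/{n}3.png'); P=lambda o: np.array(proj(d,p+M@np.array(o)))
    t=P([0,0,.13])-P([0,0,.05]); nrm=np.array([t[1],-t[0]])/np.linalg.norm(t)
    J.append([nrm@(P([.001,0,.13])-P([0,0,.13])),nrm@(P([0,.001,.13])-P([0,0,.13]))])
J=np.array(J); print(J)
for e in([0,.93],[.1,.93],[-.1,.93],[0,.7]): print(e,np.linalg.solve(J,e))
i=cv2.imread('pics/wrist3.png'); x,y=blob(brass(i),254,190,20); print(len(x), x.mean() if len(x) else 0)
E
```

```text
[[-0.3577255   0.04064973]
 [ 0.00165997  0.30847678]]
[0, 0.93] [0.34237559 3.01297127]
[0.1, 0.93] [0.06300247 3.01447463]
[-0.1, 0.93] [0.62174871 3.01146791]
[0, 0.7] [0.25770206 2.26782784]
0 0
```

Request:
step_arm --deltas '[[[0, 0, 0, 0.0003, 0.0014, 0, 0], [0, 0, 0, 0.0003, 0.0027, 0.004, 0], [0, 0, 0, 0.0003, 0.0027, 0.01, 0], [0, 0, 0, 0.0003, 0.0027, 0.016, 0], [0, 0, 0, 0.0003, 0.0027, 0.022, 0], [0, 0, 0, 0.0003, 0.0027, 0.026, 0], [0, 0, 0, 0.0003, 0.0027, 0.028, 0], [0, 0, 0, 0.0003, 0.0027, 0.028, 0], [0, 0, 0, 0.0003, 0.0027, 0.028, 0]]]'

```text
time: 8.75
ee_pos: [0.5672, -0.1727, 0.2169]
eef_rot: [0.0, 0.982, 0.0, 0.191]
ft_force: [-0.4, 0.0, -4.0]
width: 0.029
grip_force: 55.0
```

```bash
cat > st.py <<'E'
from h import *
s=readout.read_state(); M=R.from_quat(s['eef_rot']).as_matrix()
tip=np.array([.606,-.172,.122]); m=s['ee_pos']+M[:,2]*.1105
print('mouth depth below tip (mm)',1e3*M[:,2]@(m-tip),'F tool',(M.T@(s['ft_force']-[0,0,-3.9])).round(2),'T tool',(M.T@s['torque']).round(3),s['width'],s['grip_force'],s['time'])
E
python3 st.py
```

```text
mouth depth below tip (mm) 7.973734076854674 F tool [ 0.42  0.03 -0.04] T tool [ 0.198  0.855 -0.042] 0.02897129566414427 55.000256246421486 8.75
```

Request:
step_arm --deltas '[[[0, 0, 0, 0, 0, 0.002, 0], [0, 0, 0, 0, 0, 0.004, 0], [0, 0, 0, 0, 0, 0.005, 0], [0, 0, 0, 0, 0, 0.006, 0], [0, 0, 0, 0, 0, 0.006, 0]]]'

```text
time: 9.38
ee_pos: [0.5697, -0.1727, 0.2113]
eef_rot: [0.0, 0.982, -0.0, 0.191]
ft_force: [-0.3, -2.9, -0.6]
width: 0.0289
grip_force: 55.0
```

```bash
python3 st.py
```

```text
mouth depth below tip (mm) 14.061866380685482 F tool [-0.94 -2.86 -3.22] T tool [0.648 0.61  0.042] 0.02888632612990821 55.00336956116371 9.375
```

Request:
step_arm --deltas '[[[0, 0, 0, -0.0003, -0.0007, 0, 0], [0, 0, 0, -0.0005, -0.0014, 0, 0], [0, 0, 0, -0.0005, -0.0014, 0, 0]]]'

```text
time: 9.75
ee_pos: [0.5699, -0.1735, 0.2113]
eef_rot: [-0.0, 0.982, 0.0, 0.191]
ft_force: [-2.2, 0.2, 1.5]
width: 0.0285
grip_force: 55.0
```

```bash
python3 st.py
```

```text
mouth depth below tip (mm) 14.199377121280868 F tool [ 0.04  0.23 -5.87] T tool [-0.257  0.942  0.053] 0.02847901596134605 55.00012468895875 9.75
```

Request:
step_arm --deltas '[[[0, 0, 0, 0, 0, 0.001, 0], [0, 0, 0, 0, 0, 0.002, 0], [0, 0, 0, 0, 0, 0.003, 0], [0, 0, 0, 0, 0, 0.004, 0], [0, 0, 0, 0, 0, 0.004, 0], [0, 0, 0, 0, 0, 0.004, 0]]]'

```text
time: 10.5
ee_pos: [0.5712, -0.1737, 0.207]
eef_rot: [-0.0, 0.982, 0.0, 0.19]
ft_force: [2.7, -1.4, -8.5]
width: 0.0291
grip_force: 55.0
```

```bash
python3 st.py
```

```text
mouth depth below tip (mm) 18.612613563205272 F tool [-0.79 -1.38  5.28] T tool [ 0.268  0.438 -0.009] 0.029138340557134042 55.000256567727774 10.5
```

Request:
step_arm --deltas '[[[0, 0, 0, 0, -0.0003, 0.001, 0], [0, 0, 0, 0, -0.0003, 0.002, 0], [0, 0, 0, 0, -0.0003, 0.003, 0], [0, 0, 0, 0, -0.0003, 0.003, 0]]]'

```text
time: 11.0
ee_pos: [0.5725, -0.1742, 0.2047]
eef_rot: [-0.0, 0.982, 0.0, 0.191]
ft_force: [1.1, -0.6, -6.1]
width: 0.0288
grip_force: 55.0
```

```bash
python3 st.py
```

```text
mouth depth below tip (mm) 21.2761364316998 F tool [-0.21 -0.57  2.47] T tool [ 0.106  0.824 -0.048] 0.028785482536238565 55.00014369143173 11.0
```

Request:
step_arm --deltas '[[[0, 0, 0, 0, -0.0002, 0.001, 0], [0, 0, 0, 0, -0.0002, 0.002, 0], [0, 0, 0, 0, -0.0002, 0.002, 0]]]'

```text
time: 11.38
ee_pos: [0.5734, -0.1745, 0.2039]
eef_rot: [0.0, 0.982, 0.0, 0.191]
ft_force: [-8.5, 1.1, 6.8]
width: 0.029
grip_force: 55.0
```

```bash
python3 st.py
```

```text
mouth depth below tip (mm) 22.382470998060825 F tool [  3.85   1.13 -13.07] T tool [-0.459  1.879  0.022] 0.028985867374854903 55.000961443874985 11.375
```

Request:
step_arm --deltas '[[[0, 0, 0, 0.0004, 0, 0.001, 0], [0, 0, 0, 0.0006, 0.0001, 0.003, 0], [0, 0, 0, 0.0006, 0.0001, 0.005, 0], [0, 0, 0, 0.0006, 0.0001, 0.007, 0], [0, 0, 0, 0.0006, 0.0001, 0.008, 0], [0, 0, 0, 0.0006, 0.0001, 0.008, 0]]]'

```text
time: 12.12
ee_pos: [0.5761, -0.1745, 0.1967]
eef_rot: [0.0, 0.981, 0.0, 0.191]
ft_force: [-8.7, 2.7, 9.4]
width: 0.0291
grip_force: 55.0
```

```bash
python3 st.py
```

```text
mouth depth below tip (mm) 30.036680343226443 F tool [  3.09   2.72 -15.66] T tool [-0.526  1.809  0.064] 0.029069382950281716 55.000943136401474 12.125
```

Request:
step_arm --deltas '[[[0, 0, 0, 0.0003, 0.0003, 0.001, 0], [0, 0, 0, 0.0007, 0.0006, 0.002, 0], [0, 0, 0, 0.0007, 0.0006, 0.003, 0], [0, 0, 0, 0.0007, 0.0006, 0.004, 0], [0, 0, 0, 0.0007, 0.0006, 0.005, 0], [0, 0, 0, 0.0007, 0.0006, 0.005, 0]]]'

```text
time: 12.88
ee_pos: [0.5777, -0.1744, 0.1924]
eef_rot: [0.0, 0.981, 0.0, 0.192]
ft_force: [-8.6, -0.5, 11.0]
width: 0.0291
grip_force: 55.0
```

```bash
python3 st.py
```

```text
mouth depth below tip (mm) 34.66620322428847 F tool [  2.38  -0.46 -17.03] T tool [-0.167  1.594 -0.016] 0.02911856305018695 55.00009897747077 12.875
```

Request:
step_arm --deltas '[[[0, 0, 0, 0.0003, 0, 0.0006, 0], [0, 0, 0, 0.0005, 0, 0.0012, 0], [0, 0, 0, 0.0005, 0, 0.0018, 0], [0, 0, 0, 0.0005, 0, 0.0018, 0], [0, 0, 0, 0.0005, 0, 0.0018, 0]]]'

```text
time: 13.5
ee_pos: [0.5782, -0.1744, 0.1908]
eef_rot: [0.0, 0.981, 0.0, 0.192]
ft_force: [-8.6, 0.5, 11.1]
width: 0.029
grip_force: 55.0
```

```bash
python3 - <<'E'
import st
from h import *
for n in('side','scene'): snap(n,f'pics/{n}4.png')
i=[cv2.imread(f'pics/{n}4.png') for n in('side','scene')]
cr=lambda i,u,v,w,h,W,H: cv2.resize(i[v:v+h,u:u+w],(W,H),interpolation=cv2.INTER_CUBIC)
cv2.imwrite('pics/c4.png',np.hstack([cr(i[0],255,180,50,75,400,600),cr(i[1],175,160,50,75,400,600)]))
E
```

```text
mouth depth below tip (mm) 36.257363945062906 F tool [  2.32   0.46 -17.15] T tool [-0.231  1.407 -0.076] 0.029005913079269044 55.000099047319964 13.5
```

View pics/c4.png

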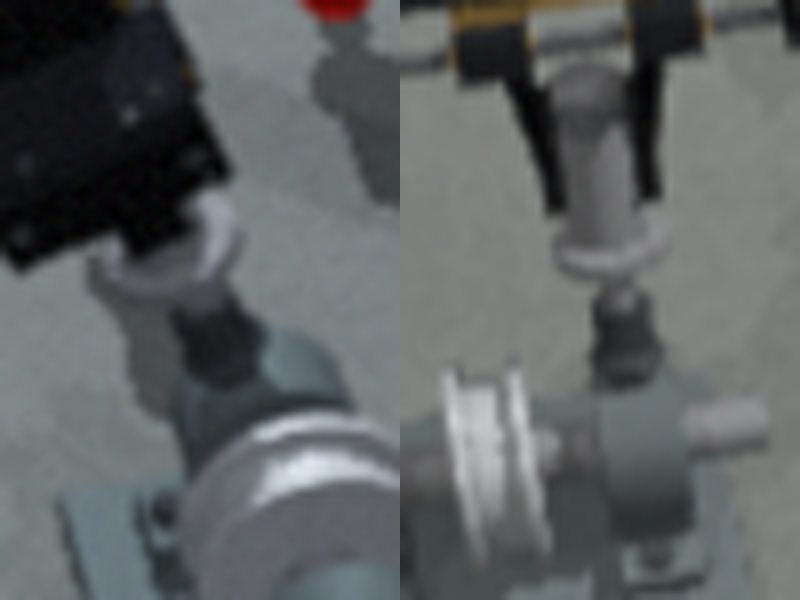

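The coupler has swallowed the nipple, with no brass visible in either view (coupler at ~(225,350) and ~(627,345)). The collar is nearly down on the coupler. I'll push slightly further to be sure of the stroke, then hold.

Request:
step_arm --deltas '[[[0, 0, 0, 0.0002, 0, 0.0004, 0], [0, 0, 0, 0.0003, 0, 0.0007, 0], [0, 0, 0, 0.0003, 0, 0.0007, 0], [0, 0, 0, 0.0003, 0, 0.0007, 0], [0, 0, 0, 0.0003, 0, 0.0007, 0], [0, 0, 0, 0.0003, 0, 0.0007, 0]]]'

```text
time: 14.35
ee_pos: [0.5784, -0.1744, 0.1903]
eef_rot: [0.0, 0.981, 0.0, 0.193]
ft_force: [-8.0, 0.6, 12.0]
width: 0.029
grip_force: 55.0
```

```bash
python3 st.py
```

```text
mouth depth below tip (mm) 36.858054050235246 F tool [  1.41   0.56 -17.76] T tool [-0.199  1.315  0.011] 0.029009171283006084 55.00009392038919 14.35
```

```bash
python3 -c "
from h import *
print(r.close_job())"
```

```text
the job is handed in; nothing more can be done
None
```

The job is handed in: the coupler went home on the nipple and the pump stroke is in by about 15 of 16 mm (estimated from arm travel), held at about 18 N with a 55 N grip; I didn't touch the bystanders.

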